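Dress the sprung honing strip

ROBOT

A 6-joint arm with a two-finger parallel gripper is mounted at the origin on the work surface. World frame = base frame: x ahead of the robot, y to its left, z up, the work surface at z = 0. Lengths are in mm, angles in rad, forces in N, time in s.
With the tool pointing down it reaches from about 350 to 925 mm from the base axis. Payload 6.4 kg.
Tool frame: the origin (TCP) lies between the finger pads; the fingertips stand 25 mm ahead of it and the grasp point (between the pads) lies 6 mm ahead of it; z points along the fingers, y is the line along which they close (so a half turn about z gives the same grasp; the last joint's range is limited). The gripper opens to 94 mm and grips with 3 to 60 N. Pads are 16 mm wide; open, the fingers measure 119 mm over their backs; the gripper's body (75 mm by 177 mm) begins 78 mm behind the grasp point.
Start: joints at [-1.319, 0.245, 1.558, -0, 1.339, -0.174], TCP at [268.488, -591.97, 230.455] pointing down, gripper open.
Joint ranges: [-3.13, 3.13], [-1.02, 2.26], [0.13, 2.54], [-0.95, 4.09], [0.21, 2.88], [-2.74, 2.74]. Speed limits (rad/s): [2.57, 2.57, 3.14, 3.14, 3.14, 3.14].

INTERFACE

Orientations are given as a unit quaternion [x, y, z, w].
In Python, from plant import status, imaging, order gives the robot as it stands. The module is installed in compiled form; this text tells all that it offers.
- The arm moves only by the tool drive_tool, never from a script. Its argument "deltas" is a list of rows, each an object with "slide": the shift along the tool's x, y, z in m, a list of three; "turn": the turn about the tool's z in degrees. In form: [{"slide": [x, y, z], "turn": turn}, ...]. A call has exactly 8 rows; each row shifts and turns the commanded pose from where the row before left it, along the tool's axes as they then stand; what a row does not reach is not made up. A row lasts 1/10 s, in which the tool goes at most 50 mm and 8.59 degrees, less where a joint would pass 70% of its speed; a pose out of reach is approached as far as the arm can. A call with a gripper value outside its range is refused whole. "grip" is the closure, from -1 (fully open) to 1 (shut), set as the call begins (left out, the last holds). The fingers move at their own pace and stop on an object; the grip force is fixed at half the most. Time passes only in rows, so rows that do not move let the fingers close, or fill a call up. It gives the time, the measured TCP pose, the force, the opening and the grip force at its end, in the units of the state.
- status.get_state(): the state, without advancing time (a new reading comes with each control period).
- imaging.camera(name): name is "side" or "top"; returns a dict with "frame" (384x512x3 uint8, red, green, blue), "fovy" (degrees; the focal length in pixels is half the picture's height over the tangent of half this angle, whatever the lens; pixels are square), "cx", "cy" (the principal point, pixels), "R" (3x3) and "t" (3): a world point X has camera coordinates R X + t. Camera axes: x right, y down, z forward; pixel columns grow to the right and rows downward; lengths in mm; the calibration is good to about 2 mm. A picture is of the moment at which its call begins. There is no depth.
- order.finish_job(): hands the job in; it is judged then, once.
Trained networks look in the newest picture that a camera, given by its name, has taken for a name from the list of things; names that differ only in an ending like _2 or _b are one class to them, and where a whole thing is asked for, a point or a joint stands for the part that bears it (a point fixed in the world has none). Each returns a list of dicts, best first, with "confidence" (0 to 1); they miss things now and then, are a little off and sometimes report something else, mostly with a low value. They report only what shows in the picture. A call takes as long as a camera call. They do not tell look-alikes from the thing itself.
- imaging.search_frame(label, camera): "bbox" ([left, top, right, bottom] in pixels, round what is visible of it).
- imaging.trace(label, camera): "mask" (384x512 bool, what is visible of it) and "bbox" ([left, top, right, bottom] in pixels, round what is visible of it).
The state is a dict: "clock": time; "joint_positions": joint angles; "dq": joint speeds; "tau": joint torques, N m; "tool_pos": TCP position; "ee_rot": TCP orientation; "contact_force": force on the tool from outside, world axes, zero at the start; "wrist_torque": the same for the moment, N m; "grip_width": finger opening in mm; "grasp_force": force on a finger pad.
Only numpy, scipy, OpenCV 4.12 (cv2) and the standard library are available. Lean on these libraries where they do the work, as an engineer would, in place of code of your own. Each camera call takes 0.05 s, during which the arm holds its last target. There are 200 camera calls.

TASK

Dress the sprung honing strip: take the long dressing block by its upright grip, set it down lengthwise and centred on the open end of the strip, and draw it in one pass along to the end with the raised stop, pressing all the way so that the strip stays sunk about half its spring travel, never springing back up and never bottoming. Then ease off, let go and leave the block lying flat on the strip close to the stop; leave the short dressing block where it stands.

Things in the scene. Friction and masses are not known exactly. Their poses are not given: they have to be found in the camera images.
- long_block: The long dressing block, loose, 0.10 to 0.21 kg: a flat grey base 80 x 40 x 14 mm with an upright brown wooden grip along its middle, 60 mm long (x), 20 mm thick (y), from 14 to 50 mm above the underside. Origin: centre of the underside; x along the block, z up. It may face either way round on the strip. A smaller block of the same make (short_block) and a round grey one with a turned knob stand near it.
- honing_bed: The sprung honing strip, fixed to the desk: a flat aluminium bed 300 x 64 x 18 mm, over which a dark steel strip (260 mm along x, 50 mm along y, 8 mm thick, centred on the bed) floats level on springs, its top 42 mm above the desk when at rest. At the +x end an aluminium stop rises across the bed, its inner face at x = +138 mm, its top 58 mm above the desk; the -x end is open. Origin: centre of the bed's underside, on the desk; x along the strip towards the stop, z up.
- strip_plate (a joint): How far the steel strip is pressed down, m: 0 at rest, 0.015 bottomed. It moves straight down and stays level wherever it is pressed; it begins to sink at about 2 N, then needs about 0.5 N more for each mm (about 5.5 N at half travel). The block's own weight hardly sinks it.
- short_block: The short dressing block, loose, to be left alone: same make and height as the long one, but the base is 42 x 40 mm and the grip 30 mm long. Origin: centre of the underside, z up.
Mind the look-alikes: they are no part of the job. What is shaped like the long_block but purple is not meant.

How it is judged:
By the outcome, as a careful person would: the job done as asked, in the order asked, and still so for the second after the job is handed in, with the robot touching nothing.
It also fails if it takes over 53 s, if anything falls off the work surface, if the arm or the gripper's body presses on something with over 40 N, if the wrist force passes 120 N, or if a joint passes its speed limit or range.

## Working session

There is one attempt and no reset: what is moved stays moved. The work goes in short steps, Python scripts to look and compute and a tool call to move; the robot and the scene stay as the last step left them, time stands still between calls to the robot, and variables do not carry over. Pictures are saved under pics/ and viewed, at most 10 in all, crops included, and the job is handed in when it is done.

Besides the shell and the picture viewer there is one more tool, called after "Call:" as name(argument=value, ...), one argument or row to a line, values as JSON. drive_tool: Moves the arm, as the interface text tells. Its arguments: {"type":"object","properties":{"deltas":{"type":"array"},"grip":{"type":"number"}},"required":["deltas"]}

```bash
mkdir -p pics; python3 - <<'E'
from plant import status, imaging
import cv2,numpy as np,pickle
s=status.get_state();print({k:np.round(v,3).tolist() for k,v in s.items()})
d={}
for c in("top","side"):
    d[c]=imaging.camera(c);cv2.imwrite(f"pics/{c}0.png",d[c]["frame"][...,::-1])
    print(c,{k:np.round(d[c][k],4).tolist() for k in("fovy","cx","cy","R","t")})
    for l in("long_block","honing_bed","strip_plate","short_block"):
        r=imaging.trace(l,c)
        print(l,[(round(x["confidence"],2),np.round(x["bbox"]).tolist()) for x in r])
        d[c,l]=r
pickle.dump(d,open("d0.pkl","wb"))
E
```

```text
{'clock': 0.0, 'joint_positions': [-1.319, 0.246, 1.559, -0.0, 1.339, -0.174], 'dq': [0.0, -0.001, -0.0, -0.002, 0.0, 0.0], 'tau': [-0.002, -41.583, -31.461, 0.068, 0.033, -0.0], 'tool_pos': [268.352, -591.402, 229.356], 'ee_rot': [0.977, 0.211, -0.0, -0.001], 'contact_force': [-0.015, -0.109, 0.13], 'wrist_torque': [0.045, 0.042, -0.016], 'grasp_force': 0.0, 'grip_width': 94.033}
top {'fovy': 54.7798, 'cx': 258.3883, 'cy': 185.7166, 'R': [[0.0265, -0.9995, 0.0175], [-0.9958, -0.028, -0.0876], [0.088, -0.0151, -0.996]], 't': [-122.6429, 489.6124, 978.3058]}
long_block [(0.87, [332.0, 224.0, 359.0, 256.0]), (0.79, [328.0, 177.0, 353.0, 207.0]), (0.76, [369.0, 174.0, 390.0, 205.0]), (0.64, [376.0, 214.0, 402.0, 246.0]), (0.63, [316.0, 131.0, 344.0, 157.0])]
honing_bed [(0.81, [99.0, 130.0, 190.0, 236.0])]
strip_plate [(0.77, [106.0, 139.0, 182.0, 228.0])]
short_block [(0.56, [264.0, 184.0, 282.0, 208.0])]
side {'fovy': 49.8393, 'cx': 257.8412, 'cy': 191.3417, 'R': [[-0.9661, -0.2581, 0.012], [-0.1663, 0.5858, -0.7932], [0.1977, -0.7683, -0.6088]], 't': [429.233, 177.6212, 975.5925]}
long_block [(0.8, [218.0, 141.0, 239.0, 168.0]), (0.71, [265.0, 126.0, 289.0, 149.0]), (0.62, [259.0, 147.0, 290.0, 173.0]), (0.6, [300.0, 149.0, 330.0, 168.0]), (0.56, [298.0, 133.0, 329.0, 150.0])]
honing_bed [(0.87, [169.0, 236.0, 277.0, 338.0])]
strip_plate []
short_block [(0.6, [258.0, 179.0, 275.0, 203.0])]
```

View pics/top0.png

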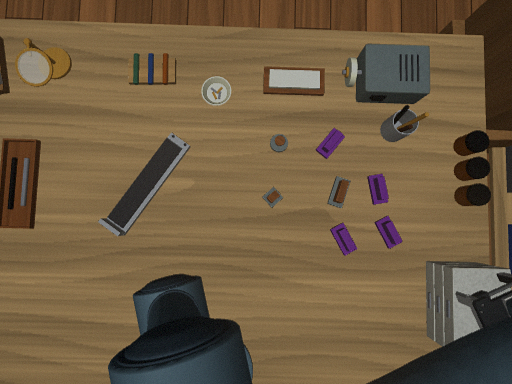

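View pics/side0.png

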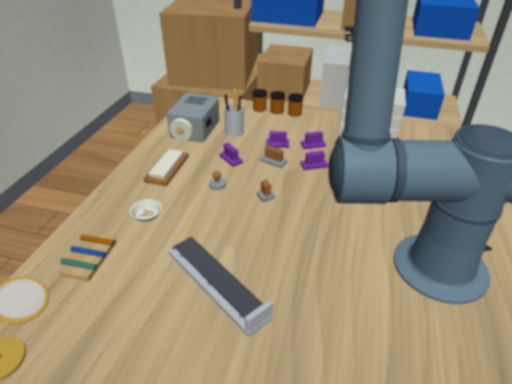

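Candidates for the long block in the top picture: the grey/brown one at (340,192), and purple ones at (330,143), (377,189), (388,232) and (344,239). The grey/brown one fits the description because it has a grey base, a brown grip and the long shape. The short block is at (273,197) and the round one at (279,143). The bed's stop is at the near end: top (113,228), side (258,318).

```bash
cat > h.py <<'E'
import numpy as np,cv2
from scipy.optimize import minimize
def box(x0,x1,y0,y1,z0,z1): return np.array([[x,y,z] for x in(x0,x1) for y in(y0,y1) for z in(z0,z1)],float)
LONG=[box(-40,40,-20,20,0,14),box(-30,30,-10,10,14,50)]
BED=[box(-150,150,-32,32,0,18),box(-130,130,-25,25,34,42),box(138,150,-32,32,0,58)]
def proj(c,X):
    f=192/np.tan(np.radians(c["fovy"])/2);p=X@np.array(c["R"]).T+np.array(c["t"])
    return p[:,:2]/p[:,2:]*f+[c["cx"],c["cy"]]
def world(M,q,z=0):
    a=q[2];R=np.array([[np.cos(a),-np.sin(a),0],[np.sin(a),np.cos(a),0],[0,0,1]])
    return [b@R.T+[q[0],q[1],z] for b in M]
def back(c,uv,z):
    f=192/np.tan(np.radians(c["fovy"])/2);R=np.array(c["R"])
    d=R.T@np.array([(uv[0]-c["cx"])/f,(uv[1]-c["cy"])/f,1]);o=-R.T@np.array(c["t"]);return o+d*(z-o[2])/d[2]
def sil(c,M,q,bb,S=8,z=0):
    x0,y0,x1,y1=bb;im=np.zeros(((y1-y0)*S,(x1-x0)*S),np.uint8)
    for b in world(M,q,z):
        p=(proj(c,b)-[x0-.5,y0-.5])*S  # pixel centres at integers
        cv2.fillConvexPoly(im,cv2.convexHull(np.round(p).astype(np.int32)),1)
    return im
def fit(M,obs,q0,z=0,S=8):
    T=[]
    for c,m in obs:
        ys,xs=np.where(m);bb=[max(xs.min()-12,0),max(ys.min()-12,0),min(xs.max()+13,512),min(ys.max()+13,384)]
        T.append((c,bb,cv2.resize(m[bb[1]:bb[3],bb[0]:bb[2]].astype(np.uint8),None,fx=S,fy=S,interpolation=cv2.INTER_NEAREST)))
    def cost(q):
        q=[q[0],q[1],q[2]/100]
        return sum(1-(sil(c,M,q,bb,S,z)&t).sum()/max(1,(sil(c,M,q,bb,S,z)|t).sum()) for c,bb,t in T)
    x0=np.array([q0[0],q0[1],q0[2]*100]);best=None
    for d in(12,6,6):
        r=minimize(cost,x0,method="Nelder-Mead",options=dict(initial_simplex=[x0,x0+[d,0,0],x0+[0,d,0],x0+[0,0,d]],xatol=.05,fatol=1e-5));x0=r.x
    return np.array([x0[0],x0[1],x0[2]/100]),r.fun
def pick(rs,pt): return next(r["mask"] for r in rs if r["bbox"][0]<=pt[0]<=r["bbox"][2] and r["bbox"][1]<=pt[1]<=r["bbox"][3])
E
python3 - <<'E'
from h import *
import pickle
d=pickle.load(open("d0.pkl","rb"));t,s=d["top"],d["side"]
L=[(t,pick(d["top","long_block"],(340,192))),(s,pick(d["side","long_block"],(273,157)))]
B=[(t,d["top","honing_bed"][0]["mask"]),(s,d["side","honing_bed"][0]["mask"])]
a,b=back(t,(344,178),30),back(t,(335,207),30);yl=np.arctan2(*(a-b)[1::-1])
a,b=back(t,(113,228),30),back(t,(178,140),30);yb=np.arctan2(*(a-b)[1::-1])
c=back(t,(146,184),30)
print(yl,yb)
lp=back(t,(340,192),25)
for o in(L,L[:1],L[1:]): print("L",fit(LONG,o,[*lp[:2],yl]))
for o in(B,B[:1],B[1:]): 
    q=fit(BED,o,[*c[:2],yb]);print("B",q)
ims=[]
ql=fit(LONG,L,[*lp[:2],yl])[0];qb=fit(BED,B,[*c[:2],yb])[0]
for cam,cs in((t,((340,192),(146,184))),(s,((273,157),(220,285)))):
    im=cam["frame"][...,::-1].copy();K=5
    for (M,q),(u,v),h in zip(((LONG,ql),(BED,qb)),cs,(20,60)):
        k=300//(2*h)*1.0;A=np.array([[k,0,150-k*u],[0,k,150-k*v]])
        w=cv2.warpAffine(im,A,(300,300),flags=cv2.INTER_CUBIC)
        for b in world(M,q):
            cv2.polylines(w,[np.round(cv2.convexHull(((proj(cam,b))*k+A[:,2]).astype(np.float32))).astype(np.int32)],True,(0,255,0),1)
        ims.append(w)
cv2.imwrite("pics/fit0.png",np.vstack([np.hstack(ims[:2]),np.hstack(ims[2:])]))
E
```

```text
-0.2922119386126968 2.5545039860222536
L (array([ 4.83589477e+02, -3.29709777e+02, -3.35799392e-01]), np.float64(0.17339987817161706))
L (array([ 4.85171847e+02, -3.30696018e+02, -3.26540927e-01]), np.float64(0.06030805301377451))
L (array([ 4.81880836e+02, -3.26277666e+02, -3.30873947e-01]), np.float64(0.06262706941620677))
B (array([493.33906938, 191.53501876,   2.54492653]), np.float64(0.08936651085502201))
B (array([494.13058382, 191.74736986,   2.54370077]), np.float64(0.03307842053898302))
B (array([492.0348816 , 191.49022087,   2.54871431]), np.float64(0.04504327068898284))
```

View pics/fit0.png

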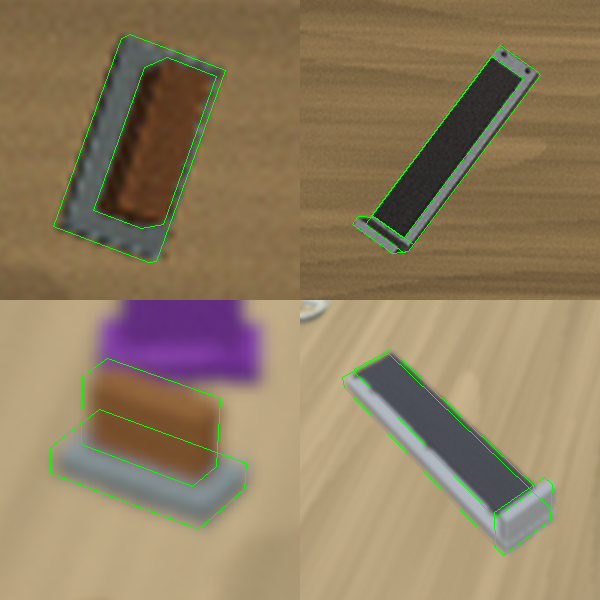

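The overlay fits both things in both views. The grey/brown block at top (340,192) is the long block, at (483.5,-329.5) with yaw -0.331. The bed is at (493,191.5) with yaw 2.545, and its stop is at the near-left end. The tool needs the half-turned grasp (tool x at 2.81 rad), because that keeps joint 6 away from its limit on the bed.

```bash
cat >> h.py <<'E'
def th(s):
    x,y,z,w=s["ee_rot"];return np.arctan2(2*(x*y+z*w),1-2*(y*y+z*z))
def plan(tx,ty,tz,tt,n):
    "rows to go from the measured pose; tool pointing down"
    from plant import status
    s=status.get_state();p=np.array(s["tool_pos"]);a=th(s);dt=(tt-a+np.pi)%(2*np.pi)-np.pi
    print("pose",p.round(1),"th",round(a,4),"F",np.round(s["contact_force"],2),"t",round(s["clock"],2),"w",round(s["grip_width"],1),"turn",round(np.degrees(-dt),1))
    d=(np.array([tx,ty,tz])-p)/n
    for i in range(n):
        b=a+dt*i/n
        print([round(v/1000,4) for v in(d[0]*np.cos(b)+d[1]*np.sin(b), d[0]*np.sin(b)-d[1]*np.cos(b), -d[2])],round(np.degrees(-dt)/n,2))
E
python3 -c "
from h import *
plan(483.5,-329.5,150,-.331+np.pi,16)"
```

```text
pose [ 268.4 -592.   230.4] th 0.4257 F [ 0.24 -0.3  -0.58] t 0.5 w 94.0 turn -136.6
[np.float64(0.019), np.float64(-0.0094), np.float64(0.005)] -8.54
[np.float64(0.0202), np.float64(-0.0065), np.float64(0.005)] -8.54
[np.float64(0.0209), np.float64(-0.0034), np.float64(0.005)] -8.54
[np.float64(0.0212), np.float64(-0.0002), np.float64(0.005)] -8.54
[np.float64(0.021), np.float64(0.0029), np.float64(0.005)] -8.54
[np.float64(0.0203), np.float64(0.006), np.float64(0.005)] -8.54
[np.float64(0.0192), np.float64(0.0089), np.float64(0.005)] -8.54
[np.float64(0.0177), np.float64(0.0117), np.float64(0.005)] -8.54
[np.float64(0.0157), np.float64(0.0142), np.float64(0.005)] -8.54
[np.float64(0.0135), np.float64(0.0164), np.float64(0.005)] -8.54
[np.float64(0.0109), np.float64(0.0182), np.float64(0.005)] -8.54
[np.float64(0.0081), np.float64(0.0196), np.float64(0.005)] -8.54
[np.float64(0.0051), np.float64(0.0206), np.float64(0.005)] -8.54
[np.float64(0.0019), np.float64(0.0211), np.float64(0.005)] -8.54
[np.float64(-0.0012), np.float64(0.0212), np.float64(0.005)] -8.54
[np.float64(-0.0043), np.float64(0.0208), np.float64(0.005)] -8.54
```

Call:
drive_tool(
  deltas=[
    {"slide": [0.019, -0.0095, 0.005], "turn": -8.5},
    {"slide": [0.02, -0.0065, 0.005], "turn": -8.5},
    {"slide": [0.021, -0.0035, 0.005], "turn": -8.5},
    {"slide": [0.021, 0, 0.005], "turn": -8.5},
    {"slide": [0.021, 0.003, 0.005], "turn": -8.5},
    {"slide": [0.02, 0.006, 0.005], "turn": -8.5},
    {"slide": [0.019, 0.009, 0.005], "turn": -8.5},
    {"slide": [0.018, 0.012, 0.005], "turn": -8.5},
  ],
  grip=-0.1,
)

```text
clock: 1.3
tool_pos: [376.9, -460.9, 190.4]
ee_rot: [0.69, 0.724, -0.0, 0.0]
contact_force: [0.0, 0.5, -0.0]
grip_width: 51.6
grasp_force: 0.0
```

Call:
drive_tool(
  deltas=[
    {"slide": [0.016, 0.014, 0.005], "turn": -8.5},
    {"slide": [0.0135, 0.0165, 0.005], "turn": -8.5},
    {"slide": [0.011, 0.018, 0.005], "turn": -8.5},
    {"slide": [0.008, 0.0195, 0.005], "turn": -8.5},
    {"slide": [0.005, 0.0205, 0.005], "turn": -8.5},
    {"slide": [0.002, 0.021, 0.005], "turn": -8.5},
    {"slide": [-0.001, 0.021, 0.005], "turn": -8.5},
    {"slide": [-0.0045, 0.021, 0.005], "turn": -8.5},
  ],
)

```text
clock: 2.1
tool_pos: [484.9, -330.3, 150.4]
ee_rot: [0.167, 0.986, -0.0, 0.0]
contact_force: [-0.1, -0.4, 0.0]
grip_width: 51.9
grasp_force: 0.0
```

```bash
python3 -c "
from h import *
plan(483.5,-329.5,44,-.331+np.pi,6)"
```

```text
pose [ 484.9 -330.3  150.4] th 2.8055 F [-0.09 -0.41  0.03] t 2.1 w 51.9 turn -0.3
[np.float64(0.0003), np.float64(0.0), np.float64(0.0177)] -0.05
[np.float64(0.0003), np.float64(0.0), np.float64(0.0177)] -0.05
[np.float64(0.0003), np.float64(0.0), np.float64(0.0177)] -0.05
[np.float64(0.0003), np.float64(0.0), np.float64(0.0177)] -0.05
[np.float64(0.0003), np.float64(0.0), np.float64(0.0177)] -0.05
[np.float64(0.0003), np.float64(0.0), np.float64(0.0177)] -0.05
```

Call:
drive_tool(
  deltas=[
    {"slide": [0.0015, 0, 0.02], "turn": -0.3},
    {"slide": [0, 0, 0.02], "turn": 0},
    {"slide": [0, 0, 0.02], "turn": 0},
    {"slide": [0, 0, 0.02], "turn": 0},
    {"slide": [0, 0, 0.014], "turn": 0},
    {"slide": [0, 0, 0.008], "turn": 0},
    {"slide": [0, 0, 0.004], "turn": 0},
    {"slide": [0, 0, 0], "turn": 0},
  ],
)

```text
clock: 2.9
tool_pos: [483.0, -330.5, 44.5]
ee_rot: [0.168, 0.986, 0.0, 0.0]
contact_force: [-0.4, 0.3, 0.0]
grip_width: 52.1
grasp_force: 0.0
```

Call:
drive_tool(
  deltas=[
    {"slide": [0, 0, 0], "turn": 0},
    {"slide": [0, 0, 0], "turn": 0},
    {"slide": [0, 0, 0], "turn": 0},
    {"slide": [0, 0, 0], "turn": 0},
    {"slide": [0, 0, 0], "turn": 0},
    {"slide": [0, 0, 0], "turn": 0},
    {"slide": [0, 0, 0], "turn": 0},
    {"slide": [0, 0, 0], "turn": 0},
  ],
  grip=1,
)

```text
clock: 3.7
tool_pos: [483.1, -330.5, 44.8]
ee_rot: [0.168, 0.986, -0.0, 0.0]
contact_force: [-1.1, 0.1, 3.0]
grip_width: 20.0
grasp_force: 29.8
```

Call:
drive_tool(
  deltas=[
    {"slide": [0, 0, -0.005], "turn": 0},
    {"slide": [0, 0, -0.01], "turn": 0},
    {"slide": [0, 0, -0.015], "turn": 0},
    {"slide": [0, 0, -0.02], "turn": 0},
    {"slide": [0, 0, -0.02], "turn": 0},
    {"slide": [0, 0, -0.015], "turn": 0},
    {"slide": [0, 0, -0.01], "turn": 0},
    {"slide": [0, 0, -0.005], "turn": 0},
  ],
)

```text
clock: 4.5
tool_pos: [483.3, -330.7, 145.9]
ee_rot: [0.168, 0.986, -0.001, 0.001]
contact_force: [-0.5, 0.3, -1.6]
grip_width: 19.8
grasp_force: 29.8
```

```bash
python3 - <<'E'
from h import *
from plant import imaging,status
import pickle
s=status.get_state();print(s["tool_pos"],th(s),np.round(s["contact_force"],2),s["grasp_force"],s["grip_width"])
f=imaging.camera("side");f2=imaging.camera("top")
pickle.dump((f,f2),open("d1.pkl","wb"))
a=cv2.resize(f["frame"][90:190,180:380],(800,400),interpolation=cv2.INTER_CUBIC)
cv2.imwrite("pics/g1.png",a[...,::-1])
u=np.array([np.cos(2.545),np.sin(2.545)]);c=np.array([493.3,191.5])-92*u;print("start",c,"end",c+185*u)
plan(*c,150,2.545,16)
E
```

```text
[ 483.26464237 -330.69381198  145.87783085] 2.8047072640846507 [-0.49  0.31 -1.59] 29.778604209423065 19.846273414400365
start [569.40743724 139.8119163 ] end [416.36530801 243.7499107 ]
pose [ 483.1 -330.5  145. ] th 2.8047 F [-0.11 -0.69 -0.87] t 4.6 w 19.7 turn 14.9
[np.float64(0.0046), np.float64(0.0295), np.float64(-0.0003)] 0.93
[np.float64(0.0051), np.float64(0.0294), np.float64(-0.0003)] 0.93
[np.float64(0.0056), np.float64(0.0294), np.float64(-0.0003)] 0.93
[np.float64(0.0061), np.float64(0.0293), np.float64(-0.0003)] 0.93
[np.float64(0.0065), np.float64(0.0292), np.float64(-0.0003)] 0.93
[np.float64(0.007), np.float64(0.0291), np.float64(-0.0003)] 0.93
[np.float64(0.0075), np.float64(0.0289), np.float64(-0.0003)] 0.93
[np.float64(0.0079), np.float64(0.0288), np.float64(-0.0003)] 0.93
[np.float64(0.0084), np.float64(0.0287), np.float64(-0.0003)] 0.93
[np.float64(0.0089), np.float64(0.0285), np.float64(-0.0003)] 0.93
[np.float64(0.0093), np.float64(0.0284), np.float64(-0.0003)] 0.93
[np.float64(0.0098), np.float64(0.0282), np.float64(-0.0003)] 0.93
[np.float64(0.0103), np.float64(0.0281), np.float64(-0.0003)] 0.93
[np.float64(0.0107), np.float64(0.0279), np.float64(-0.0003)] 0.93
[np.float64(0.0112), np.float64(0.0277), np.float64(-0.0003)] 0.93
[np.float64(0.0116), np.float64(0.0275), np.float64(-0.0003)] 0.93
```

View pics/g1.png

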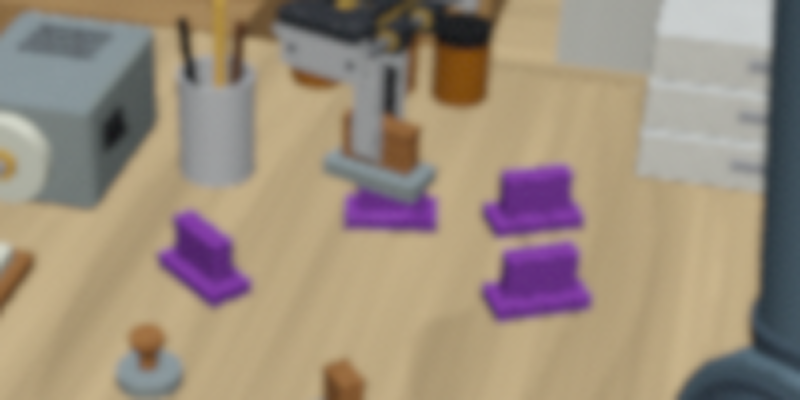

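The block is held level between the fingers at crop (380,170). I'm carrying it over to the open end.

Call:
drive_tool(
  deltas=[
    {"slide": [0.0025, 0.015, 0], "turn": 0.9},
    {"slide": [0.005, 0.0295, 0], "turn": 0.9},
    {"slide": [0.0055, 0.0295, 0], "turn": 0.9},
    {"slide": [0.006, 0.0295, 0], "turn": 0.9},
    {"slide": [0.0065, 0.029, 0], "turn": 0.9},
    {"slide": [0.007, 0.029, 0], "turn": 0.9},
    {"slide": [0.0075, 0.029, 0], "turn": 0.9},
    {"slide": [0.008, 0.029, 0], "turn": 0.9},
  ],
)

```text
clock: 5.4
tool_pos: [522.6, -107.8, 143.3]
ee_rot: [0.23, 0.973, 0.0, -0.001]
contact_force: [0.3, 0.6, -1.4]
grip_width: 20.1
grasp_force: 29.8
```

Call:
drive_tool(
  deltas=[
    {"slide": [0.0085, 0.0285, 0], "turn": 1},
    {"slide": [0.009, 0.0285, 0], "turn": 1},
    {"slide": [0.0095, 0.0285, 0], "turn": 1},
    {"slide": [0.01, 0.028, 0], "turn": 1},
    {"slide": [0.0105, 0.028, 0], "turn": 1},
    {"slide": [0.0105, 0.028, 0], "turn": 1},
    {"slide": [0.011, 0.028, 0], "turn": 1},
    {"slide": [0.0115, 0.02, 0], "turn": 0.5},
  ],
)

```text
clock: 6.2
tool_pos: [561.5, 121.3, 143.3]
ee_rot: [0.292, 0.956, -0.0, -0.001]
contact_force: [-0.3, 0.3, -0.9]
grip_width: 19.6
grasp_force: 29.8
```

```bash
python3 -c "
from h import *
plan(569.4,139.8,100,2.545,4)"
```

```text
pose [561.5 121.3 143.3] th 2.5484 F [-0.3   0.27 -0.91] t 6.2 w 19.6 turn 0.2
[np.float64(0.0009), np.float64(0.0049), np.float64(0.0108)] 0.05
[np.float64(0.0009), np.float64(0.0049), np.float64(0.0108)] 0.05
[np.float64(0.0009), np.float64(0.0049), np.float64(0.0108)] 0.05
[np.float64(0.0009), np.float64(0.0049), np.float64(0.0108)] 0.05
```

Call:
drive_tool(
  deltas=[
    {"slide": [0.001, 0.005, 0.01], "turn": 0.2},
    {"slide": [0.001, 0.005, 0.01], "turn": 0},
    {"slide": [0.001, 0.005, 0.01], "turn": 0},
    {"slide": [0.0005, 0.0045, 0.008], "turn": 0},
    {"slide": [0, 0, 0.005], "turn": 0},
    {"slide": [0, 0, 0], "turn": 0},
    {"slide": [0, 0, 0], "turn": 0},
    {"slide": [0, 0, 0], "turn": 0},
  ],
)

```text
clock: 7.0
tool_pos: [570.4, 137.6, 102.0]
ee_rot: [0.294, 0.956, 0.0, 0.0]
contact_force: [-0.2, 0.5, -1.5]
grip_width: 20.1
grasp_force: 29.8
```

```bash
python3 - <<'E'
from h import *
from plant import imaging,status
c={k:imaging.camera(k) for k in("top","side")}
plan(569.4,139.8,100,2.545,1)
s=status.get_state();p=s["tool_pos"];q=[p[0],p[1],th(s)]
ims=[]
for k,(u,v) in(("top",(165,155)),("side",(200,255))):
    im=c[k]["frame"][...,::-1];K=5;A=np.array([[K,0,200-K*u],[0,K,250-K*v]],float)
    w=cv2.warpAffine(im,A,(400,500),flags=cv2.INTER_CUBIC)
    for M,Q,z,col in((LONG,q,p[2]-44.7,(0,255,0)),(BED,[493.3,191.5,2.545],0,(0,255,255))):
        for b in world(M,Q,z): cv2.polylines(w,[np.round(cv2.convexHull((proj(c[k],b)*K+A[:,2]).astype(np.float32))).astype(np.int32)],True,col,1)
    ims.append(w)
    for r in imaging.trace("long_block",k): print(k,r["confidence"],np.round(r["bbox"]))
cv2.imwrite("pics/a2.png",np.hstack(ims))
E
```

```text
pose [570.3 137.7 102.1] th 2.5444 F [ 0.29  0.15 -0.92] t 7.1 w 19.6 turn -0.0
[np.float64(0.0019), np.float64(0.0012), np.float64(0.0021)] -0.03
top 0.89 [369. 174. 390. 204.]
top 0.89 [316. 130. 345. 158.]
top 0.65 [374. 214. 404. 247.]
top 0.59 [330. 225. 358. 254.]
side 0.87 [171. 224. 210. 262.]
side 0.85 [298. 131. 329. 152.]
side 0.7 [216. 145. 243. 167.]
side 0.67 [266. 128. 289. 152.]
side 0.67 [303. 151. 330. 172.]
```

View pics/a2.png

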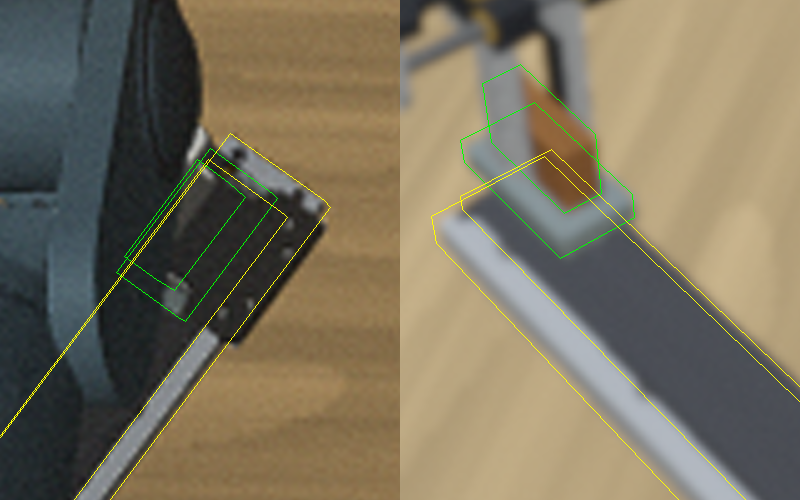

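The overlay of block and bed agrees in the side view to about 1 px; the block's base is at crop (550,200), over the open end. I'm making the fine correction, then lowering it.

Call:
drive_tool(
  deltas=[
    {"slide": [0.002, 0.001, 0.003], "turn": 0},
    {"slide": [0, 0, 0.004], "turn": 0},
    {"slide": [0, 0, 0.004], "turn": 0},
    {"slide": [0, 0, 0.003], "turn": 0},
    {"slide": [0, 0, 0], "turn": 0},
    {"slide": [0, 0, 0], "turn": 0},
    {"slide": [0, 0, 0], "turn": 0},
    {"slide": [0, 0, 0], "turn": 0},
  ],
)

```text
clock: 8.0
tool_pos: [569.0, 139.8, 87.6]
ee_rot: [0.294, 0.956, 0.0, 0.0]
contact_force: [0.9, 0.4, -1.1]
grip_width: 19.8
grasp_force: 29.8
```

```bash
cat > st.py <<'E'
from h import *
from plant import status
s=status.get_state();p=np.array(s["tool_pos"]);a=2.545
d=p[:2]-[493.3,191.5];print("s",d@[np.cos(a),np.sin(a)],"lat",d@[np.sin(a),-np.cos(a)],"z",p[2],"th",th(s),"F",np.round(s["contact_force"],2),"M",np.round(s["wrist_torque"],2),"t",s["clock"])
E
python3 st.py
```

```text
s -91.65151063374469 lat -0.2673898646494124 z 87.55693941895872 th 2.544578226742283 F [ 0.89  0.41 -1.09] M [-0.01 -0.11  0.01] t 8.0
```

Call:
drive_tool(
  deltas=[
    {"slide": [0, 0, 0.001], "turn": 0},
    {"slide": [0, 0, 0.001], "turn": 0},
    {"slide": [0, 0, 0.001], "turn": 0},
    {"slide": [0, 0, 0.001], "turn": 0},
    {"slide": [0, 0, 0.001], "turn": 0},
    {"slide": [0, 0, 0.001], "turn": 0},
    {"slide": [0, 0, 0], "turn": 0},
    {"slide": [0, 0, 0], "turn": 0},
  ],
)

```text
clock: 8.8
tool_pos: [569.1, 139.8, 81.7]
ee_rot: [0.294, 0.956, 0.0, 0.0]
contact_force: [-0.4, -0.1, 3.7]
grip_width: 19.9
grasp_force: 29.8
```

```bash
python3 st.py
```

```text
s -91.73404146364246 lat -0.16060645501433643 z 81.69346803481024 th 2.5446347806267866 F [-0.39 -0.1   3.7 ] M [-0.01  0.02  0.01] t 8.8
```

Call:
drive_tool(
  deltas=[
    {"slide": [0, 0, 0.001], "turn": 0},
    {"slide": [0, 0, 0.001], "turn": 0},
    {"slide": [0, 0, 0], "turn": 0},
    {"slide": [0, 0, 0], "turn": 0},
    {"slide": [0.001, 0, 0], "turn": 0},
    {"slide": [0.002, 0, 0], "turn": 0},
    {"slide": [0.004, 0, 0], "turn": 0},
    {"slide": [0.005, 0, 0], "turn": 0},
  ],
)

```text
clock: 9.6
tool_pos: [559.2, 146.7, 79.8]
ee_rot: [0.294, 0.956, 0.0, 0.001]
contact_force: [1.7, -2.2, 4.4]
grip_width: 19.7
grasp_force: 29.8
```

```bash
python3 st.py
```

```text
s -79.69898934332406 lat -0.06032393504271756 z 79.7759342573876 th 2.5444509064819494 F [ 1.66 -2.22  4.41] M [-0.26 -0.48  0.04] t 9.6
```

Call:
drive_tool(
  deltas=[
    {"slide": [0.006, 0, 0], "turn": 0},
    {"slide": [0.006, 0, 0], "turn": 0},
    {"slide": [0.006, 0, 0], "turn": 0},
    {"slide": [0.006, 0, 0], "turn": 0},
    {"slide": [0.006, 0, 0], "turn": 0},
    {"slide": [0.006, 0, 0], "turn": 0},
    {"slide": [0.006, 0, 0], "turn": 0},
    {"slide": [0.006, 0, 0], "turn": 0},
  ],
)

```text
clock: 10.4
tool_pos: [518.9, 173.8, 79.5]
ee_rot: [0.294, 0.956, -0.0, 0.0]
contact_force: [2.9, -2.0, 4.3]
grip_width: 19.9
grasp_force: 29.8
```

```bash
python3 st.py
```

```text
s -31.082906374317602 lat -0.28736760656517474 z 79.46924651447898 th 2.544588813153786 F [ 2.87 -1.97  4.25] M [-0.3  -0.56  0.01] t 10.4
```

Call:
drive_tool(
  deltas=[
    {"slide": [0.006, 0, 0], "turn": 0},
    {"slide": [0.006, 0, 0], "turn": 0},
    {"slide": [0.006, 0, 0], "turn": 0},
    {"slide": [0.006, 0, 0], "turn": 0},
    {"slide": [0.006, 0, 0], "turn": 0},
    {"slide": [0.006, 0, 0], "turn": 0},
    {"slide": [0.006, 0, 0], "turn": 0},
    {"slide": [0.006, 0, 0], "turn": 0},
  ],
)

```text
clock: 11.2
tool_pos: [479.1, 200.8, 79.4]
ee_rot: [0.294, 0.956, -0.0, 0.0]
contact_force: [2.0, -1.1, 5.0]
grip_width: 19.5
grasp_force: 29.8
```

```bash
python3 st.py
```

```text
s 16.933679530371396 lat -0.26897700744178105 z 79.4471869556418 th 2.5446670739193467 F [ 1.95 -1.1   4.96] M [-0.26 -0.65  0.07] t 11.2
```

Call:
drive_tool(
  deltas=[
    {"slide": [0.006, 0, 0], "turn": 0},
    {"slide": [0.006, 0, 0], "turn": 0},
    {"slide": [0.006, 0, 0], "turn": 0},
    {"slide": [0.006, 0, 0], "turn": 0},
    {"slide": [0.006, 0, 0], "turn": 0},
    {"slide": [0.006, 0, 0], "turn": 0},
    {"slide": [0.006, 0, 0], "turn": 0},
    {"slide": [0.006, 0, 0], "turn": 0},
  ],
)

```text
clock: 12.0
tool_pos: [439.4, 227.8, 79.5]
ee_rot: [0.294, 0.956, -0.0, 0.0]
contact_force: [3.0, -1.5, 4.1]
grip_width: 20.0
grasp_force: 29.8
```

```bash
python3 st.py; python3 - <<'E'
from h import *
from plant import imaging,status
c={k:imaging.camera(k) for k in("side",)}
s=status.get_state();p=s["tool_pos"];q=[p[0],p[1],th(s)]
k="side";u,v=235,290;K=5;im=c[k]["frame"][...,::-1];A=np.array([[K,0,300-K*u],[0,K,250-K*v]],float)
w=cv2.warpAffine(im,A,(600,500),flags=cv2.INTER_CUBIC)
for M,Q,z,col in((LONG,q,p[2]-44.7,(0,255,0)),(BED[2:],[493.3,191.5,2.545],0,(0,255,255))):
    for b in world(M,Q,z): cv2.polylines(w,[np.round(cv2.convexHull((proj(c[k],b)*K+A[:,2]).astype(np.float32))).astype(np.int32)],True,col,1)
cv2.imwrite("pics/a3.png",w)
E
```

```text
s 64.9417734366001 lat -0.24353953373260107 z 79.45959016788413 th 2.5446413033874173 F [ 2.95 -1.48  4.1 ] M [-0.3  -0.61  0.05] t 12.0
```

View pics/a3.png

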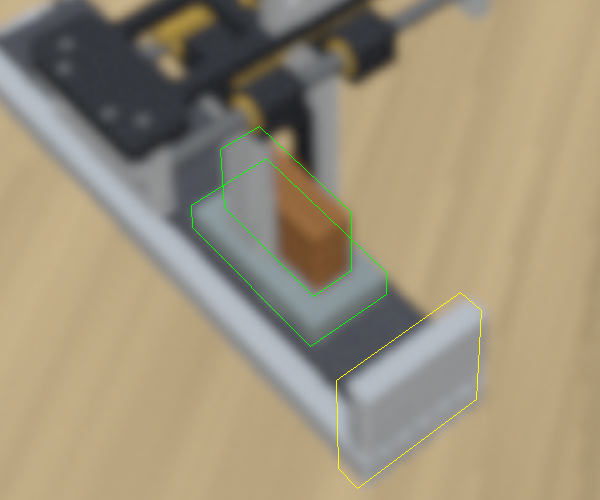

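The overlay follows the block, whose lower base corner is at (315,345). The stop appears 1–2 px further out than my fit, at (350,385). The strip is sunk between the block and the stop. About 28 mm is left to go.

Call:
drive_tool(
  deltas=[
    {"slide": [0.005, 0, 0], "turn": 0},
    {"slide": [0.005, 0, 0], "turn": 0},
    {"slide": [0.005, 0, 0], "turn": 0},
    {"slide": [0.005, 0, 0], "turn": 0},
    {"slide": [0.004, 0, 0], "turn": 0},
    {"slide": [0.003, 0, 0], "turn": 0},
    {"slide": [0.001, 0, 0], "turn": 0},
    {"slide": [0, 0, 0], "turn": 0},
  ],
)

```text
clock: 12.85
tool_pos: [416.4, 243.4, 79.4]
ee_rot: [0.294, 0.956, 0.0, -0.0]
contact_force: [-0.2, -0.2, 4.7]
grip_width: 19.4
grasp_force: 29.8
```

```bash
python3 st.py; python3 - <<'E'
from h import *
from plant import imaging,status
k="side";c=imaging.camera(k);u,v=245,300;K=8
A=np.array([[K,0,300-K*u],[0,K,250-K*v]],float)
cv2.imwrite("pics/a4.png",cv2.warpAffine(c["frame"][...,::-1],A,(600,500),flags=cv2.INTER_CUBIC))
E
```

```text
s 92.80690806548105 lat -0.24467789704410545 z 79.3997447992902 th 2.544644753182007 F [-0.17 -0.19  4.66] M [-0.14 -0.44  0.08] t 12.85
```

View pics/a4.png

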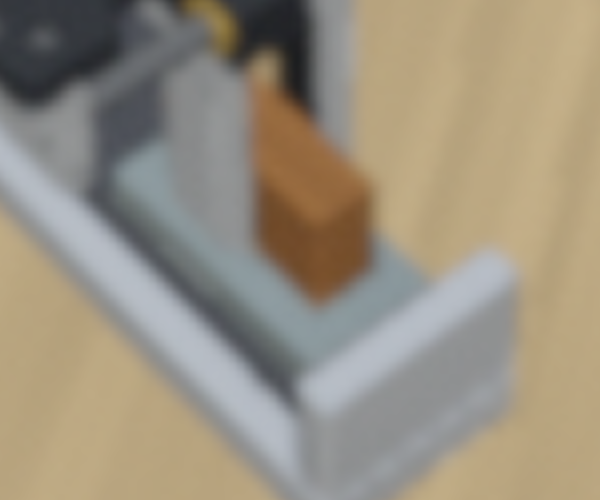

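Call:
drive_tool(
  deltas=[
    {"slide": [0.001, 0, 0], "turn": 0},
    {"slide": [0.001, 0, 0], "turn": 0},
    {"slide": [0, 0, 0], "turn": 0},
    {"slide": [0, 0, 0], "turn": 0},
    {"slide": [0, 0, -0.001], "turn": 0},
    {"slide": [0, 0, -0.001], "turn": 0},
    {"slide": [0, 0, -0.001], "turn": 0},
    {"slide": [0, 0, -0.001], "turn": 0},
  ],
)

```text
clock: 13.7
tool_pos: [414.7, 244.4, 83.3]
ee_rot: [0.294, 0.956, -0.0, -0.0]
contact_force: [1.6, 0.2, 3.1]
grip_width: 19.8
grasp_force: 29.8
```

Call:
drive_tool(
  deltas=[
    {"slide": [0, 0, -0.001], "turn": 0},
    {"slide": [0, 0, -0.001], "turn": 0},
    {"slide": [0, 0, -0.0005], "turn": 0},
    {"slide": [0, 0, -0.0005], "turn": 0},
    {"slide": [0, 0, 0], "turn": 0},
    {"slide": [0, 0, 0], "turn": 0},
    {"slide": [0, 0, 0], "turn": 0},
    {"slide": [0, 0, 0], "turn": 0},
  ],
)

```text
clock: 14.5
tool_pos: [414.7, 244.4, 86.2]
ee_rot: [0.294, 0.956, -0.0, -0.0]
contact_force: [-0.5, 0.2, 0.8]
grip_width: 20.1
grasp_force: 29.8
```

```bash
python3 st.py
```

```text
s 94.7720755149985 lat -0.4425269259115361 z 86.22739505147834 th 2.544613027056826 F [-0.47  0.16  0.76] M [ 0.1  -0.21 -0.05] t 14.5
```

N ≈ 2 N, so the strip is right at the end of its spring travel. Releasing and rising.

Call:
drive_tool(
  deltas=[
    {"slide": [0, 0, 0], "turn": 0},
    {"slide": [0, 0, 0], "turn": 0},
    {"slide": [0, 0, 0], "turn": 0},
    {"slide": [0, 0, 0], "turn": 0},
    {"slide": [0, 0, 0], "turn": 0},
    {"slide": [0, 0, 0], "turn": 0},
    {"slide": [0, 0, 0], "turn": 0},
    {"slide": [0, 0, 0], "turn": 0},
  ],
  grip=-0.1,
)

```text
clock: 15.3
tool_pos: [415.0, 244.4, 86.5]
ee_rot: [0.294, 0.956, 0.0, -0.0]
contact_force: [1.0, -0.6, -0.2]
grip_width: 51.7
grasp_force: 0.0
```

Call:
drive_tool(
  deltas=[
    {"slide": [0, 0, -0.005], "turn": 0},
    {"slide": [0, 0, -0.01], "turn": 0},
    {"slide": [0, 0, -0.015], "turn": 0},
    {"slide": [0, 0, -0.02], "turn": 0},
    {"slide": [0, 0, -0.02], "turn": 0},
    {"slide": [0, 0, -0.02], "turn": 0},
    {"slide": [0, 0, -0.02], "turn": 0},
    {"slide": [0, 0, -0.01], "turn": 0},
  ],
)

```text
clock: 16.1
tool_pos: [416.0, 244.7, 209.3]
ee_rot: [0.294, 0.956, 0.001, 0.002]
contact_force: [0.1, -0.7, 0.4]
grip_width: 51.6
grasp_force: 0.0
```

```bash
python3 - <<'E'
from h import *
from plant import imaging
c=imaging.camera("side");m=[r for r in imaging.trace("long_block","side") if r["bbox"][3]>220]
u,v=240,295;K=6
A=np.array([[K,0,300-K*u],[0,K,250-K*v]],float)
cv2.imwrite("pics/a5.png",cv2.warpAffine(c["frame"][...,::-1],A,(600,500),flags=cv2.INTER_CUBIC))
if m:
    q,f=fit(LONG,[(c,m[0]["mask"])],[414.7,244.4,2.545],z=42);d=q[:2]-[493.3,191.5];a=2.545
    print(q,f,"s",d@[np.cos(a),np.sin(a)],"lat",d@[np.sin(a),-np.cos(a)])
E
```

```text
[414.30668128 245.55680456   2.58877017] 0.0562103780230101 s 95.71817049089863 lat 0.33816946572910256
```

View pics/a5.png

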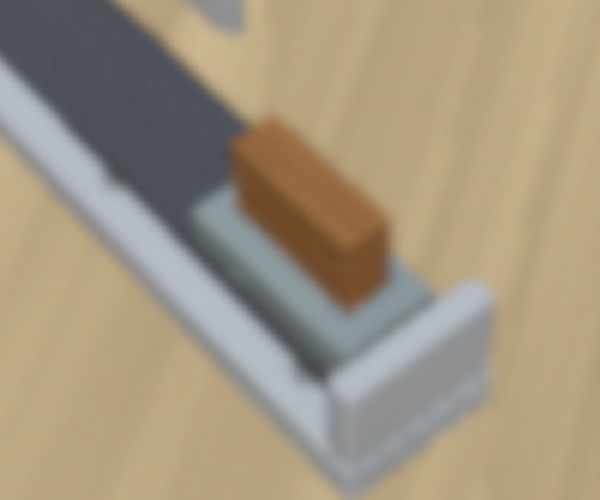

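The block lies flat and centred at (310,250), a few mm from the stop at (400,340), and the gripper is clear. I'm handing in.

```bash
python3 -c "
from plant import order
print(order.finish_job())"
```

```text
the job is handed in; nothing more can be done
None
```

I drew the long block along the strip in one pass at about half spring travel, left it lying flat and released a few mm from the stop without touching the short block, and handed the job in at about 16 s; no verdict was returned.

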